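Lock a twist-in spotlight into the display track

TASK

Take the spotlight out of its pack and fit it into the slot of the lighting track so that it shines straight at the fluted vase: lower its T-foot lengthwise into the slot opposite the vase, press it down gently against its spring, give it a quarter turn clockwise and let it spring up locked. Do not lean hard on the track, and leave the things on show where they stand.

Things in the scene. Friction and masses are not known exactly. Their poses are not given: they have to be found in the camera images.
- spotlight: White track spotlight, 0.24 kg, 112 mm tall. Origin: centre of the underside of its brass T-foot, 22 mm above the sideboard in the pack. z up; x is the way it shines and the long way of the foot. Foot 27 (x) x 12.5 (y) x 6 mm, then a 12.5 mm square neck, two opposite corners rounded: in the slot it turns only clockwise from above, to a soft stop near 100 degrees (0.1 N m, do not force).
- yoke_grip (a point): Where to grip the spotlight: 72 mm above its origin on its axis, same axes, between the two flat upright yoke arms. Arms 22 mm wide (x), 3 mm thick, outer faces at y = -24.5 and +24.5 mm (49 mm over both), from 38 mm below to 16 mm above this point. Between them the can, 40 mm across, 60 mm long, leaning 40 degrees towards +x, its top 40 mm above this point.
- disc (a joint): Sprung round base disc, 35 mm across, 10 mm high: how far it is pushed up the neck, 0 (free, its underside 8 mm above the T-foot's underside) to 0.0055 m (hard stop). Takes 3 N to start, then 1.2 N per mm. It rests on the track's top face: 0.003 when locked (foot's underside 11 mm above the plinth), more than 0.003 (over 6.6 N) when the foot is wholly below the lips and free to turn.
- plinth: Fixed marble plinth, 215 mm (x) by 580 (y), its top 20 to 40 mm above the sideboard. The aluminium lighting track (38 mm wide, 520 long, 22 high, thin: bears 35 N) is screwed to it along y, 40 mm behind its front edge. Origin: on the plinth's top, below the middle of the track; y along the slot, x across it to the things on show. A like spotlight is locked in the track at y = +215 mm: leave it.
- track_line (a point): Nominal middle of the slot, 22 mm above the plinth's origin, same axes. The clips are slotted: the true slot lies up to 4 mm either way in x of here, parallel to y: feel for it. Slot 14 mm wide, lips 5 mm thick, under them a channel 31 mm wide, 13 mm deep. The disc meets the lips with the foot's underside 8 mm below this point; it can turn at 11 to 13.5 mm below.
- vase: Squat white vase with flutes, 82 mm high, 76 mm across at the belly, one of three things on show that stand on the plinth in a row about 100 mm apart, about 120 mm beyond the track (plinth x). Origin: centre of its underside, at the height of the plinth's top. The spotlight goes opposite it: at the same y along the track. Before the turn the lamp shines along the plinth's +y, after it along +x.
- candle_glass: Straight clear glass, 72 mm across and 85 mm high, with a white candle in it, one of the three things on show. Origin: centre of its underside. Leave it alone.
- dish_stack: Stack of five small white dishes, 74 mm across and 53 mm high, one of the three things on show. Origin: centre of its underside. Leave it alone.
- pack: Fixed light brown pack tray, 150 mm (x) by 85 mm (y) by 30 mm high, with two round wells 32 mm across and 20 mm deep at x = -37 and +37 mm. Origin: centre of its underside. The spotlight stands in one well, its disc on the tray's top; the other well is empty.
Things that resemble listed ones, but are neither listed nor needed, are in the scene too. What is shaped like the spotlight but purple is not meant.

How it is judged:
By the outcome, as a careful person would: the job done as asked, in the order asked, and still so for the second after the job is handed in, with the robot touching nothing.
It also fails if it takes over 72 s, if anything falls off the work surface, if the arm or the gripper's body presses on something with over 40 N, if the wrist force passes 120 N, or if a joint passes its speed limit or range.

ROBOT

A 6-joint arm with a two-finger parallel gripper is mounted at the origin on the work surface. World frame = base frame: x ahead of the robot, y to its left, z up, the work surface at z = 0. Lengths are in m, angles in rad, forces in N, time in s.
With the tool pointing down it reaches from about 0.325 to 0.775 m from the base axis. Payload 5.5 kg.
Tool frame: the origin (TCP) lies at the very end of the fingers, on their centre line; the grasp point (between the pads) lies 19 mm behind it; x points along the fingers, y is the direction in which the jaws open and shut, and the axes are right-handed (so a half turn about x gives the same grasp; the last joint's range is limited). The gripper opens to 85 mm and grips with 20 to 120 N. Pads are 22 mm wide; open, the fingers measure 114 mm over their backs; the gripper's body (76 mm by 85 mm) begins 54 mm behind the grasp point. The pads swing forward as they close: fully open they stand 13 mm farther back than shut.
Start: joints at [-0.057, 0.091, 1.231, -0, 1.82, -0.057], TCP at [0.6, -0, 0.231] pointing down, gripper open.
Joint ranges: [-2.87, 2.87], [-0.86, 2.18], [0.17, 2.46], [-1.51, 4.65], [0.06, 2.69], [-2.65, 2.65]. Speed limits (rad/s): [2.57, 2.57, 3.01, 3.14, 3.14, 3.14].

INTERFACE

Orientations are given as a rotation vector (axis times angle).
In Python, from bench import readout, vision, job gives the robot as it stands.
- The arm moves only by the shell command python3 -m jog 'ROWS' [FORCE]. ROWS is JSON, one flat list of numbers, 7 for each row, row after row: the shift along the tool's x, y, z in m, then the turn, a rotation vector about the tool's x, y, z in rad, then the opening, from 0 (shut) to 1 (fully open). In form: [tx, ty, tz, wx, wy, wz, fingers, tx, ty, tz, wx, wy, wz, fingers, ...]. A call has 1 to 10 rows; each row shifts and turns the commanded pose from where the row before left it, along the tool's axes as they then stand; what a row does not reach is not made up. A row lasts 1/12 s, in which the tool goes at most 41.7 mm and 7.16 degrees, less where a joint would pass 70% of its speed; a pose out of reach is approached as far as the arm can. A call with a gripper value outside its range is refused whole. The fingers move at their own pace and stop on an object; FORCE is the grip in N (left out, the last holds). Time passes only in rows, so rows that do not move let the fingers close. It gives the time, the measured TCP pose, the force and the opening at its end, in the units of the state.
- readout.sense(): the state, without advancing time (a new reading comes with each control period).
- vision.snapshot(name): name is "scene" or "side" or "wrist"; returns a dict with "pixels" (400x640x3 uint8, red, green, blue), "fov_y" (degrees; the focal length in pixels is half the picture's height over the tangent of half this angle, whatever the lens; pixels are square), "cx", "cy" (the principal point, pixels), "pose" (4x4, takes a point from camera to world coordinates); the wrist camera has in their place "hand_eye" (4x4, takes a point from camera to tool coordinates, whose origin is the TCP and whose axes are the tool frame's). Camera axes: x right, y up, looking along -z (the intrinsics and any distortion apply to the point x, -y, -z); pixel columns grow to the right and rows downward; lengths in m; the calibration is good to about 2 mm. A picture is of the moment at which its call begins: read the wrist's pose just before it. There is no depth.
- job.job_done(): hands the job in, once; it reports no verdict.
Trained networks look in the newest picture that a camera, given by its name, has taken for a name from the list of things; names that differ only in an ending like _2 or _b are one class to them, and where a whole thing is asked for, a point or a joint stands for the part that bears it (a point fixed in the world has none). Each returns a list of dicts, best first, with "confidence" (0 to 1); they miss things now and then, are a little off and sometimes report something else, mostly with a low value. They report only what shows in the picture. A call takes as long as a camera call. They do not tell look-alikes from the thing itself.
- vision.outline_of(camera, query): "mask" (400x640 bool, what is visible of it) and "extent" ([left, top, width, height] as shares, 0 to 1, of the picture: columns of its width, rows of its height, round what is visible of it).
- vision.tip_of(camera, query): "position" ([row, column] as shares, 0 to 1, of the picture: columns of its width, rows of its height: a listed point, or the origin of a listed thing).
The state is a dict: "t": time; "joint_pos": joint angles; "qd": joint speeds; "joint_efforts": joint torques, N m; "position": TCP position; "ee_rot": TCP orientation; "force": force on the tool from outside, world axes, zero at the start; "moment": the same for the moment, N m; "opening": finger opening in m.
Only numpy, scipy, OpenCV 4.12 (cv2) and the standard library are available. Lean on these libraries where they do the work, as an engineer would, in place of code of your own. Each camera call takes 0.05 s, during which the arm holds its last target. There are 200 camera calls.

## Working session

There is one attempt and no reset: what is moved stays moved. The work goes in short steps, Python scripts to look and compute and a shell command to move; the robot and the scene stay as the last step left them, time stands still between calls to the robot, and variables do not carry over. Pictures are saved under pics/ and viewed, about 8 in all and at most 12, crops included, and the job is handed in when it is done.

```bash
mkdir -p pics; ls; cat > h.py <<'E'
import numpy as np, cv2
from scipy.spatial.transform import Rotation as R
from bench import readout, vision, job
def snap(n,f=None):
    s=readout.sense(); d=vision.snapshot(n)
    if 'hand_eye' in d:
        T=np.eye(4);T[:3,:3]=R.from_rotvec(s['ee_rot']).as_matrix();T[:3,3]=s['position']
        d['pose']=T@np.array(d['hand_eye'])
    if f: cv2.imwrite('pics/'+f,d['pixels'][:,:,::-1])
    return d
def ray(d,r,c):
    f=200/np.tan(np.radians(d['fov_y']/2)); P=np.array(d['pose'])
    v=P[:3,:3]@np.array([(c-d['cx'])/f,-(r-d['cy'])/f,-1]); return P[:3,3],v/np.linalg.norm(v)
def onz(d,r,c,z):
    o,v=ray(d,r,c); return o+v*(z-o[2])/v[2]
def proj(d,p):
    f=200/np.tan(np.radians(d['fov_y']/2)); P=np.linalg.inv(np.array(d['pose']))
    q=P[:3,:3]@np.array(p)+P[:3,3]; return d['cy']-f*q[1]/-q[2], d['cx']+f*q[0]/-q[2]
def tri(rays):
    A=np.zeros((3,3));b=np.zeros(3)
    for o,v in rays:
        M=np.eye(3)-np.outer(v,v);A+=M;b+=M@o
    p=np.linalg.solve(A,b); return p,[np.linalg.norm((np.eye(3)-np.outer(v,v))@(p-o)) for o,v in rays]
E
python3 - <<'E'
from h import *
print(readout.sense())
for n in ['scene','side','wrist']:
    d=snap(n,n+'0.png'); print(n,d.keys(),d['fov_y'],d['cx'],d['cy'],np.round(d['pose'],3).tolist(),[ (k,d[k]) for k in d if k not in('pixels','pose','fov_y','cx','cy','hand_eye')])
    for q in ['spotlight','yoke_grip','plinth','track_line','vase','candle_glass','dish_stack','pack']:
        print(q,[(round(x['confidence'],2),round(x['position'][0]*400,1),round(x['position'][1]*640,1)) for x in vision.tip_of(n,q)])
E
```

```text
pics
{'t': 0.0, 'joint_pos': array([-5.66881814e-02,  9.18713629e-02,  1.23190890e+00,  1.67995128e-06,
        1.81978199e+00, -5.66839887e-02]), 'qd': array([ 0.0003986 , -0.00025694, -0.00017579,  0.00122057, -0.00016124,
        0.00081348]), 'joint_efforts': array([ 1.92109423e-03, -4.58737707e+01, -4.18019521e+01,  2.08830479e-04,
        1.19483890e-02, -1.60596358e-05]), 'position': array([5.99717354e-01, 2.19093020e-05, 2.30130376e-01]), 'ee_rot': array([ 1.20835541,  1.21072908, -1.21059672]), 'force': array([ 0.1478694 , -0.49436467,  0.515562  ]), 'moment': array([-0.01289215,  0.08925342,  0.06485328]), 'opening': 0.0856808521228598}
scene dict_keys(['pixels', 'fov_y', 'cx', 'cy', 'pose']) 51.86761219477909 322.69561358945435 203.30724563212016 [[0.217, -0.552, 0.805, 1.488], [0.976, 0.127, -0.176, -0.275], [-0.005, 0.824, 0.567, 0.737], [0.0, 0.0, 0.0, 1.0]] []
spotlight [(0.97, 227.8, 223.3), (0.96, 276.0, 240.1), (0.71, 268.9, 193.1), (0.71, 212.4, 268.5)]
yoke_grip [(0.85, 191.2, 262.6), (0.8, 211.9, 223.2), (0.67, 247.9, 239.3), (0.55, 250.4, 187.9), (0.17, 239.6, 4
[... 604 characters left out ...]
(0.77, 231.4, 263.1), (0.75, 293.8, 393.3)]
plinth [(0.96, 170.5, 310.8), (0.67, 184.2, 354.9)]
track_line [(0.88, 165.2, 314.8)]
vase [(0.94, 158.4, 349.3)]
candle_glass [(0.71, 187.0, 356.8), (0.7, 302.6, 300.0)]
dish_stack [(0.43, 170.1, 351.6)]
pack [(0.62, 304.2, 299.0)]
wrist dict_keys(['pixels', 'fov_y', 'cx', 'cy', 'hand_eye', 'pose']) 60.72467041123047 319.28960624273014 197.60581283107823 [[1.0, 0.0, 0.0, 0.6], [-0.0, 0.965, 0.261, 0.067], [-0.0, -0.261, 0.965, 0.375], [0.0, 0.0, 0.0, 1.0]] []
spotlight [(0.69, 340.8, 201.9)]
yoke_grip []
plinth [(0.77, 27.5, 314.1)]
track_line [(0.82, 19.9, 317.0)]
vase [(0.34, 18.3, 316.8)]
candle_glass []
dish_stack [(0.89, 55.9, 446.6)]
pack []
```

View pics/scene0.png

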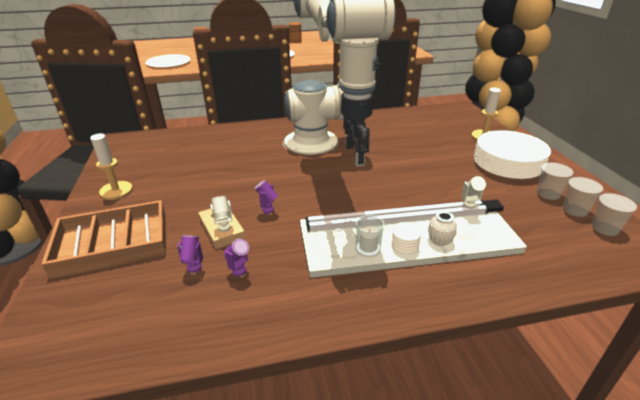

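View pics/side0.png

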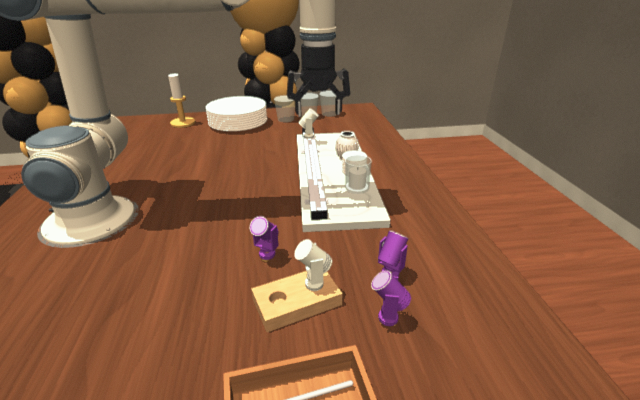

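Scene: white spotlight in the tan pack at (row 228, col 223), side (290,316); three purple look-alikes around it, not meant; plinth with track, glass (366,240), dishes (405,242), fluted vase (443,229) and the locked like spotlight at (473,190).

```bash
python3 - <<'E'
from h import *
S=snap('scene');D=snap('side')
def t(n,a,b):
    p,e=tri([ray(S,*a),ray(D,*b)]);print(n,p.round(4),np.round(e,4))
def lst(c,q): return [(round(x['confidence'],2),x['position'][0]*400,x['position'][1]*640) for x in vision.tip_of(c,q)]
def masks(c,q):
    return [(round(x['confidence'],2),np.round(np.array(x['extent'])*[640,400,640,400],1)) for x in vision.outline_of(c,q)]
for q in ['spotlight','yoke_grip','plinth','track_line','vase','candle_glass','dish_stack','pack']:
    a=lst('scene',q);b=lst('side',q)
    for i in a:
        for j in b:
            p,e=tri([ray(S,*i[1:]),ray(D,*j[1:])])
            if max(e)<.015: print(q,i[0],j[0],np.round(i[1:]+j[1:],0),p.round(4),np.round(e,4))
print(masks('scene','spotlight'),masks('side','spotlight'))
big=lambda d,r0,r1,c0,c1,k:cv2.resize(d['pixels'][r0:r1,c0:c1,::-1],None,fx=k,fy=k,interpolation=cv2.INTER_CUBIC)
a=big(S,170,280,290,530,3.3); b=big(S,180,260,180,280,4);c=big(D,220,330,240,350,3);e=big(D,100,235,280,400,2)
H=600;W=792
im=np.zeros((H,W,3),np.uint8);im[:a.shape[0],:a.shape[1]]=a[:,:W]
x=0
for p in (b[:236],c[:236]):
    h=min(236,p.shape[0]);w=min(W-x,p.shape[1]);im[364:364+h,x:x+w]=p[:h,:w];x+=w
cv2.imwrite('pics/crop1.png',im)
E
```

```text
spotlight 0.85 0.93 [273. 238. 274. 389.] [ 0.7019 -0.3227  0.0055] [0.0027 0.0027]
spotlight 0.65 0.81 [271. 191. 319. 387.] [ 0.6652 -0.436   0.0034] [0.0047 0.0047]
spotlight 0.57 0.76 [213. 267. 259. 268.] [ 0.454  -0.224  -0.0018] [0.0002 0.0002]
spotlight 0.57 0.65 [213. 267. 184. 358.] [ 0.6583 -0.2272  0.1587] [0.0141 0.0141]
spotlight 0.55 0.87 [229. 226. 287. 315.] [ 0.5421 -0.349   0.0249] [0.0028 0.0028]
yoke_grip 0.97 0.65 [211. 223. 258. 312.] [ 0.5391 -0.3439  0.0866] [0.0015 0.0015]
yoke_grip 0.94 0.9 [252. 187. 292. 392.] [ 0.6676 -0.4351  0.0699] [0.0035 0.0035]
yoke_grip 0.8 0.89 [193. 265. 234. 266.] [ 0.4535 -0.226   0.0712] [0.0025 0.0025]
yoke_grip 0.7 0.67 [248. 237. 249. 395.] [ 0.7012 -0.3216  0.0792] [0.0065 0.0065]
plinth 0.63 0.67 [215. 396. 168. 310.] [0.591  0.1391 0.0309] [0.0004 0.0004]
track_line 0.93 0.84 [211. 397. 165. 315.] [0.6048 0.1326 0.0499] [0.0044 0.0044]
candle_glass 0.89 0.79 [250. 368. 187. 358.] [0.712  0.0152 0.0222] [0.0008 0.0008]
dish_stack 0.56 0.65 [245. 405. 171. 352.] [0.7157 0.1173 0.0234] [0.0008 0.0008]
pack 0.77 0.72 [227. 220. 301. 298.] [ 0.5075 -0.3655  0.0074] [0.0023 0.0023]
[(0.87, array([225.3, 239.3,  23. ,  39.4])), (0.86, array([174.5, 233.6,  27.6,  43.6])), (0.64, array([210.4, 193.1,  24.4,  40.1])), (0.62, array([255.5, 181. ,  23. ,  36. ]))] [(0.89, array([293.9, 237.9,  39.6,  53.6])), (0.89, array([371.9, 269. ,  37.2,  59.8])), (0.85, array([251. , 215.9,  26.3,  42.8])), (0.56, array([378.4, 228.6,  25.8,  48.6]))]
```

View pics/crop1.png

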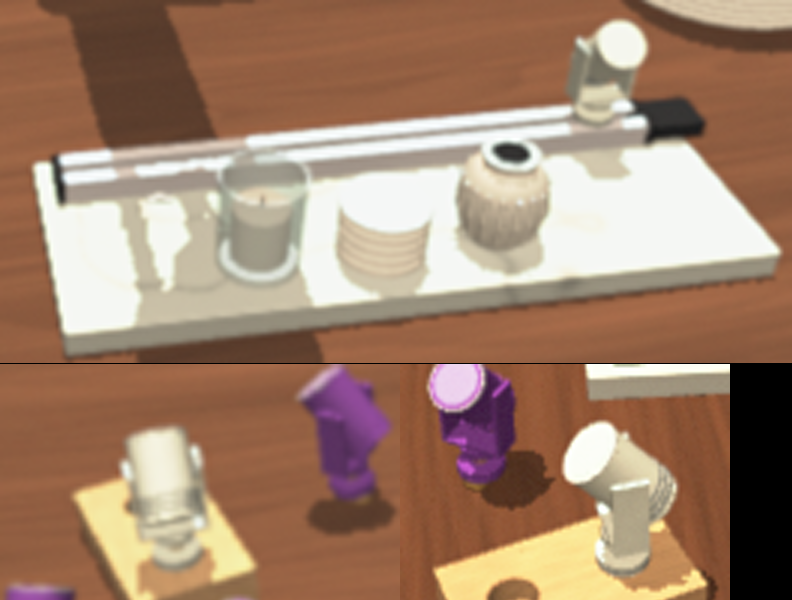

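```bash
python3 -m jog '[-0.016,0.008,-0.027,0,0,0,1,-0.016,0.008,-0.027,0,0,0,1,-0.016,0.008,-0.027,0,0,0,1,-0.016,0.008,-0.027,0,0,0,1,-0.016,0.008,-0.027,0,0,0,1,-0.016,0.008,-0.027,0,0,0,1,0,0,0,0,0,0,1,0,0,0,0,0,0,1]' && python3 - <<'E'
from h import *
d=snap('wrist','w1.png');import pickle;pickle.dump(d,open('w1.pkl','wb'))
for q in ['vase','dish_stack','candle_glass','track_line','plinth']:
    print(q,[(round(x['confidence'],2),round(x['position'][0]*400,1),round(x['position'][1]*640,1),onz(d,x['position'][0]*400,x['position'][1]*640,.052 if 'track' in q else .03).round(4)) for x in vision.tip_of('wrist',q)])
print(readout.sense()['t'])
E
```

```text
t: 3.02
position: [0.6484, 0.1635, 0.3276]
ee_rot: [1.208, 1.21, -1.207]
force: [-0.8, -0.5, 0.4]
opening: 0.0854
vase [(0.59, 116.1, 374.7, array([0.7181, 0.2173, 0.03  ]))]
dish_stack [(0.73, 195.9, 374.5, array([0.7224, 0.1134, 0.03  ]))]
candle_glass [(0.9, 262.4, 360.0, array([0.7062, 0.0163, 0.03  ]))]
track_line [(0.69, 176.2, 282.6, array([0.6026, 0.1445, 0.052 ]))]
plinth [(0.72, 176.9, 279.6, array([0.5962, 0.1391, 0.03  ]))]
3.3167
```

View pics/w1.png

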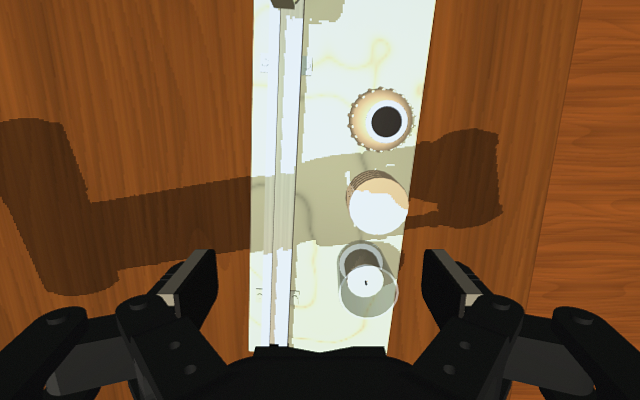

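```bash
python3 - <<'E'
from h import *
import pickle;d=pickle.load(open('w1.pkl','rb'));p=d['pixels']
a=cv2.resize(p[80:180,240:440,::-1],None,fx=4,fy=4,interpolation=cv2.INTER_NEAREST)
b=cv2.resize(p[310:360,240:440,::-1],None,fx=4,fy=4,interpolation=cv2.INTER_NEAREST)
cv2.imwrite('pics/crop2.png',np.vstack([a,b]))
for r in [20,50,90,110,130,320,335]: print(r,p[r,244:312].mean(1).astype(int).tolist())
E
```

```text
20 [79, 80, 81, 82, 81, 81, 82, 80, 85, 143, 223, 233, 232, 234, 234, 235, 235, 235, 235, 235, 235, 235, 235, 235, 236, 237, 238, 238, 238, 238, 238, 238, 238, 238, 240, 234, 130, 193, 195, 189, 191, 188, 203, 241, 239, 238, 238, 236, 226, 239, 238, 238, 238, 239, 239, 239, 239, 242, 234, 77, 167, 177, 175, 174, 174, 185, 224, 216]
50 [76, 78, 79, 78, 78, 79, 78, 73, 128, 230, 232, 234, 235, 234, 235, 235, 235, 235, 235, 235, 235, 235, 236, 236, 238, 239, 239, 239, 238, 239, 238, 239, 239, 241, 235, 133, 197, 199, 193, 195, 192, 208, 241, 239, 239, 238, 238, 239, 239, 239, 238, 238, 238, 239, 239, 240, 238, 172, 110, 179, 175, 174, 182, 223, 238, 236, 236, 236]
90 [78, 75, 75, 75, 77, 76, 71, 82, 156, 238, 238, 236, 236, 236, 236, 236, 236, 236, 235, 236, 236, 235, 236, 238, 239, 239, 239, 239, 239, 239, 239, 240, 238, 201, 170, 204, 202, 199, 196, 210, 242, 240, 239, 239, 239, 239, 239, 239, 239, 239, 239, 239, 239, 240, 239, 185, 110, 179, 175, 174, 174, 173, 192, 240, 237, 236, 236, 236]
110 [78, 76, 75, 75, 78, 75, 70, 113, 215, 237, 238, 237, 237, 237, 237, 237, 237, 237, 237, 2
[... 563 characters left out ...]
38, 237, 237, 238]
320 [78, 80, 77, 70, 120, 221, 234, 231, 229, 227, 226, 229, 232, 233, 233, 233, 233, 236, 240, 239, 239, 239, 239, 239, 241, 235, 152, 190, 190, 185, 204, 242, 240, 239, 239, 239, 239, 239, 239, 239, 239, 239, 241, 238, 155, 136, 165, 163, 160, 180, 236, 233, 232, 232, 232, 231, 231, 231, 231, 231, 231, 231, 231, 231, 231, 231, 231, 231]
335 [81, 79, 79, 70, 131, 238, 235, 233, 233, 233, 233, 233, 233, 233, 233, 232, 234, 238, 239, 239, 239, 239, 239, 240, 237, 194, 175, 192, 188, 190, 219, 241, 239, 239, 239, 239, 239, 239, 239, 239, 239, 240, 240, 199, 102, 151, 156, 157, 173, 226, 233, 231, 231, 231, 231, 232, 232, 232, 232, 231, 231, 231, 231, 231, 231, 231, 231, 231]
```

View pics/crop2.png

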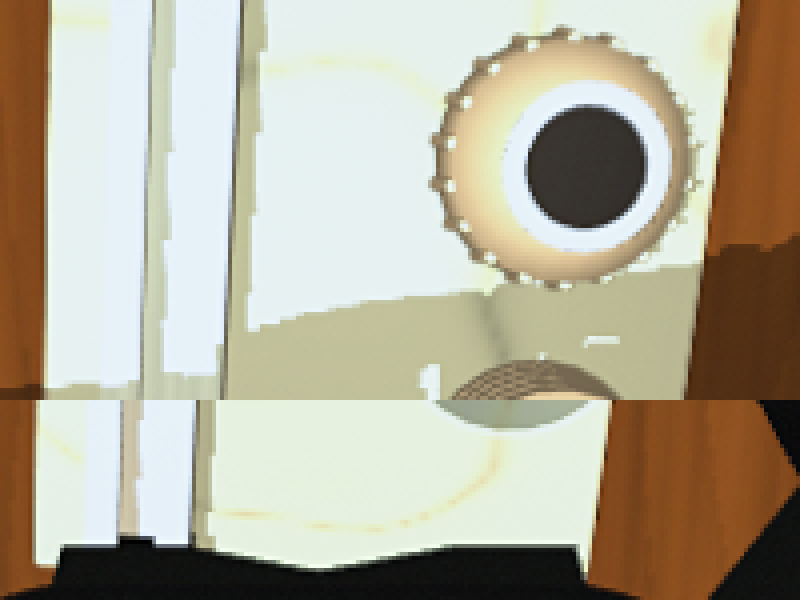

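```bash
python3 - <<'E'
from h import *
import pickle;d=pickle.load(open('w1.pkl','rb'));p=d['pixels'].astype(float);g=p.mean(2);red=p[:,:,0]-p[:,:,2]
sub=lambda a,i,thr:i+(thr-a[i])/(a[i+1]-a[i])
def edge(a,lo,hi,sign): # strongest gradient subpixel
    gr=np.diff(a[lo:hi])*sign; i=int(np.argmax(gr)); w=np.clip(gr[max(0,i-1):i+2],0,None); return lo+max(0,i-1)+(w*np.arange(len(w))).sum()/w.sum()+.5
rows=[20,35,50,90,100,110,120,130,140,310,320,330,338]
E={k:[] for k in['pl','sl','tr','pr']}
for r in rows:
    pl=edge(g[r],240,262,1); sl=edge(g[r],int(pl)+12,int(pl)+32,-1); tr=edge(g[r],int(pl)+38,int(pl)+56,-1)
    E['pl'].append((r,pl));E['sl'].append((r,sl));E['tr'].append((r,tr))
    if r<140 and r>15: E['pr'].append((r,edge(red[r],395,445,1)))
for k in E: print(k,np.round(np.array(E[k])[:,1],1).tolist())
for zt in (.02,.025,.03,.035):
    out=[]
    for k,z in (('pl',zt),('sl',zt+.022),('tr',zt+.022),('pr',zt)):
        P=np.array([onz(d,r,c,z)[:2] for r,c in E[k]]); m,b=np.polyfit(P[:,1],P[:,0],1); res=np.std(P[:,0]-np.polyval((m,b),P[:,1]))
        out.append((k,round(m,4),round(m*.17+b,4),round(res*1e3,2)))
    print(zt,out)
E
```

```text
pl [253.2, 252.8, 252.2, 252.0, 251.8, 251.4, 251.1, 251.1, 251.1, 248.6, 248.3, 248.2, 248.1]
sl [279.4, 278.4, 278.4, 276.9, 276.4, 276.4, 275.9, 275.4, 275.4, 269.4, 269.4, 269.3, 268.6]
tr [302.5, 301.5, 301.0, 299.1, 298.5, 298.1, 297.5, 297.1, 296.5, 288.4, 287.7, 287.4, 286.9]
pr [433.5, 429.6, 427.9, 423.4, 420.7, 404.7, 407.4, 417.4]
0.02 [('pl', np.float64(0.0653), np.float64(0.558), np.float64(0.21)), ('sl', np.float64(0.0649), np.float64(0.5924), np.float64(0.24)), ('tr', np.float64(0.0642), np.float64(0.6189), np.float64(0.12)), ('pr', np.float64(0.1429), np.float64(0.7626), np.float64(6.62))]
0.025 [('pl', np.float64(0.0653), np.float64(0.559), np.float64(0.21)), ('sl', np.float64(0.0649), np.float64(0.593), np.float64(0.24)), ('tr', np.float64(0.0642), np.float64(0.6192), np.float64(0.12)), ('pr', np.float64(0.1429), np.float64(0.7613), np.float64(6.55))]
0.03 [('pl', np.float64(0.0653), np.float64(0.5599), np.float64(0.21)), ('sl', np.float64(0.0649), np.float64(0.5936), np.float64(0.24)), ('tr', np.float64(0.0642), np.float64(0.6195), np.float64(0.12)), ('pr', np.float64(0.1429), np.float64(0.7599), np.float64(6.47))]
0.035 [('pl', np.float64(0.0653), np.float64(0.5609), np.float64(0.2)), ('sl', np.float64(0.0649), np.float64(0.5942), np.float64(0.23)), ('tr', np.float64(0.0642), np.float64(0.6198), np.float64(0.12)), ('pr', np.float64(0.1429), np.float64(0.7585), np.float64(6.4))]
```

```bash
python3 -m jog '[0.002,-0.007,0.034,0,0,0,1,0.002,-0.007,0.034,0,0,0,1,0.002,-0.007,0.034,0,0,0,1,0.002,-0.007,0.034,0,0,0,1,0.002,-0.007,0.034,0,0,0,1,0.002,-0.007,0.034,0,0,0,1,0.002,-0.007,0.034,0,0,0,1,0.002,-0.007,0.034,0,0,0,1]' >/dev/null;  python3 -m jog '[0.002,-0.007,0.034,0,0,0,1,0.002,-0.007,0.034,0,0,0,1,0.002,-0.007,0.034,0,0,0,1,0.002,-0.007,0.034,0,0,0,1,0.002,-0.007,0.034,0,0,0,1,0.002,-0.007,0.034,0,0,0,1,0.002,-0.007,0.034,0,0,0,1,0,0,0,0,0,0,1,0,0,0,0,0,0,1]' && python3 - <<'E'
from h import *
d=snap('wrist','w2.png');import pickle;pickle.dump(d,open('w2.pkl','wb'))
for q,z in [('spotlight',.022),('yoke_grip',.094),('pack',0)]:
    print(q,[(round(x['confidence'],2),round(x['position'][0]*400,1),round(x['position'][1]*640,1),onz(d,x['position'][0]*400,x['position'][1]*640,z).round(4)) for x in vision.tip_of('wrist',q)])
p=d['pixels'];cv2.imwrite('pics/w2.png',cv2.resize(p[50:350,120:520,::-1],None,fx=2,fy=2))
D=snap('side');S=snap('scene')
c={}
for n,dd in (('side',D),('scene',S)):
  for q in ('vase','dish_stack','candle_glass'):
    m=vision.outline_of(n,q);
    c[n,q]=[(round(x['confidence'],2),np.round(np.array(x['extent'])*[640,400,640,400],1).tolist()) for x in m]
    print(n,q,c[n,q])
  print(n,[(round(x['confidence'],2),np.round(np.array(x['position'])*[400,640],1)) for x in vision.tip_of(n,'vase')])
print(readout.sense()['t'])
E
```

```text
t: 4.73
position: [0.5415, -0.3501, 0.2962]
ee_rot: [1.212, 1.209, -1.213]
force: [-0.3, 0.8, -0.4]
opening: 0.0851
spotlight [(0.82, 55.8, 243.1, array([ 0.4544, -0.2282,  0.022 ])), (0.7, 137.8, 446.7, array([ 0.6951, -0.3218,  0.022 ])), (0.61, 164.2, 319.9, array([ 0.5415, -0.3533,  0.022 ]))]
yoke_grip [(0.94, 138.2, 471.3, array([ 0.6933, -0.3157,  0.094 ])), (0.8, 40.0, 227.8, array([ 0.456 , -0.2239,  0.094 ])), (0.76, 178.6, 316.7, array([ 0.5382, -0.3563,  0.094 ])), (0.68, 237.8, 427.0, array([ 0.6573, -0.4223,  0.094 ]))]
pack [(0.96, 168.3, 291.2, array([ 0.504 , -0.3623,  0.    ]))]
side vase [(0.56, [337.3, 132.7, 20.2, 27.4])]
side dish_stack []
side candle_glass [(0.78, [342.7, 154.0, 31.6, 36.1]), (0.44, [252.7, 273.7, 92.4, 59.5]), (0.35, [294.6, 237.2, 39.7, 54.8])]
side [(0.58, array([157.4, 349.6]))]
scene vase [(0.67, [429.8, 210.1, 27.2, 37.8]), (0.63, [355.6, 216.4, 30.5, 40.3])]
scene dish_stack [(0.81, [390.2, 221.5, 33.3, 31.1]), (0.39, [354.7, 214.8, 31.5, 41.9])]
scene candle_glass [(0.64, [357.1, 218.2, 27.5, 35.6])]
scene [(0.78, array([240. , 441.4]))]
5.4333
```

View pics/w2.png

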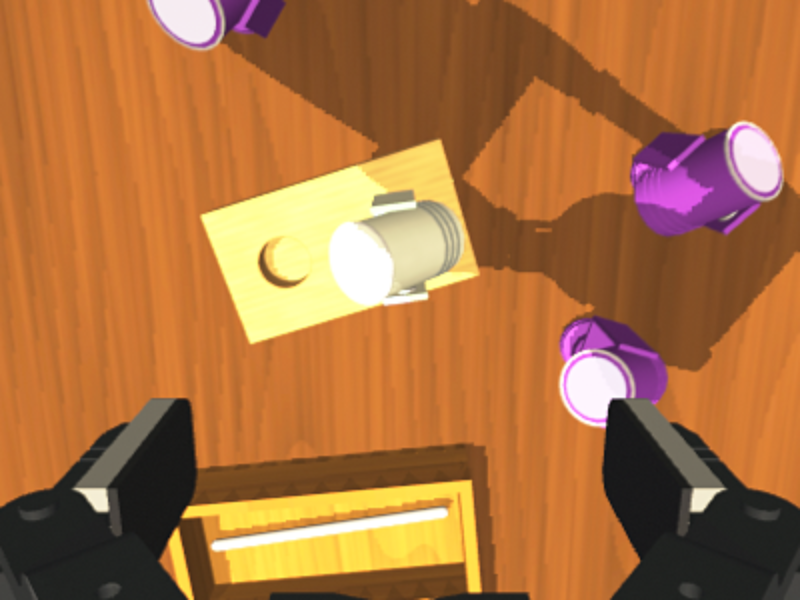

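```bash
python3 - <<'E'
from h import *
import pickle;d=pickle.load(open('w2.pkl','rb'));w1=pickle.load(open('w1.pkl','rb'))
p=d['pixels'];cv2.imwrite('pics/w2z.png',cv2.resize(p[138:208,270:358,::-1],None,fx=8,fy=8,interpolation=cv2.INTER_CUBIC))
S=snap('scene');D=snap('side')
pc=[ray(S,229,443.4),ray(D,146.4,347.4),ray(w1,119.4,381.7)]
print('vase mid',tri(pc),tri(pc[:2]),tri([pc[0],pc[2]]))
pb=[ray(S,240,441.7),ray(D,157.8,349.5),ray(w1,116.1,374.7)]
print('vase base',tri(pb),tri(pb[:2]))
for z in (.02,.025,.03,.035): print(z,[onz(d_,r,c,z).round(4)[:2] for d_,r,c in ((S,240,441.7),(D,157.8,349.5),(w1,116.1,374.7))], onz(w1,119.4,381.7,z+.04).round(4))
for n,r,c,z in [('yoke',178.6,316.7,.094)]: print(onz(d,r,c,z))
# pack corners top z=.03
for x,y in [(200,215),(440,140),(478,274),(252,343)]: print(onz(d,50+y/2,120+x/2,.03).round(4))
E
```

```text
vase mid (array([0.72109417, 0.21588251, 0.06251545]), [np.float64(0.002720973114355907), np.float64(0.0019116355053787645), np.float64(0.0013841633925417197)]) (array([0.72063594, 0.21790556, 0.06153164]), [np.float64(0.0020175281751196503), np.float64(0.002017528175119713)]) (array([0.72152422, 0.21590271, 0.0652278 ]), [np.float64(0.0015064842356441548), np.float64(0.0015064842356440455)])
vase base (array([0.72325184, 0.21686135, 0.02343248]), [np.float64(0.0045386261191798765), np.float64(0.006885718652697084), np.float64(0.004111060204658287)]) (array([0.7264494 , 0.21513753, 0.02535883]), [np.float64(0.005168657591931399), np.float64(0.005168657591931398)])
0.02 [array([0.7142, 0.2241]), array([0.7292, 0.2155]), array([0.7196, 0.217 ])] [0.7217 0.2144 0.06  ]
0.025 [array([0.7195, 0.2206]), array([0.7269, 0.2051]), array([0.7188, 0.2171])] [0.7208 0.2146 0.065 ]
0.03 [array([0.7249, 0.2171]), array([0.7245, 0.1946]), array([0.7181, 0.2173])] [0.7199 0.2148 0.07  ]
0.035 [array([0.7303, 0.2136]), array([0.7222, 0.1842]), array([0.7173, 0.2174])] [0.719 0.215 0.075]
[ 0.53820618 -0.35633575  0.094     ]
[ 0.4211 -0.3433  0.03  ]
[ 0.5653 -0.2998  0.03  ]
[ 0.5896 -0.3806  0.03  ]
[ 0.4475 -0.4249  0.03  ]
```

View pics/w2z.png

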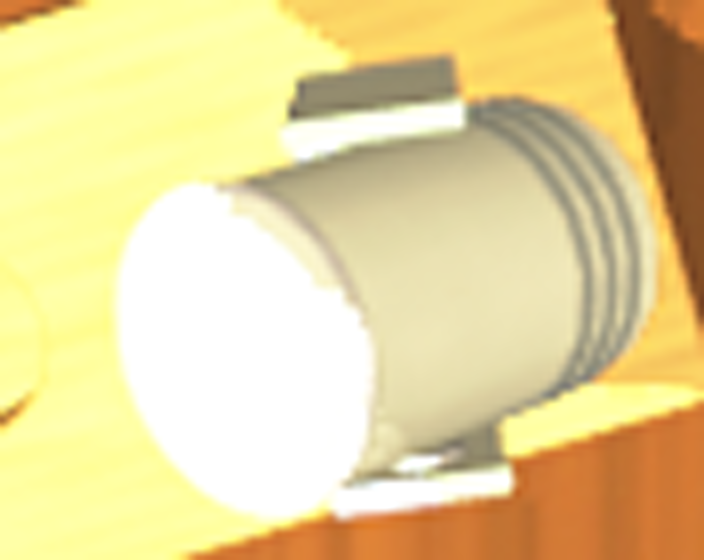

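```bash
python3 -m jog '[0,0,0,-0.1215,0,0,1,0,0,0,-0.1215,0,0,1,0,0,0,-0.1215,0,0,1,0,0,0,-0.1215,0,0,1,0,0,0,-0.1215,0,0,1,0,0,0,-0.1215,0,0,1,0,0,0,-0.1215,0,0,1]' >/dev/null; python3 -m jog '[0.01,0,0,-0.1215,0,0,1,0.01,0,0,-0.1215,0,0,1,0.01,0,0,-0.1215,0,0,1,0.01,0,0,-0.1215,0,0,1,0.01,0,0,-0.1215,0,0,1,0,0,0,-0.1215,0,0,1,0,0,0,-0.1215,0,0,1,0,0,0,0,0,0,1,0,0,0,0,0,0,1]'; python3 - <<'E'
from h import *
import pickle;d=pickle.load(open('w2.pkl','rb'))
print(onz(d,176,319.6,.11), [onz(d,138+y/8-.4,270+x/8-.4,.11).round(4) for x,y in((288,125),(465,98),(335,515),(512,492))])
d=snap('wrist');pickle.dump(d,open('w3.pkl','wb'))
print([(round(x['confidence'],2),onz(d,x['position'][0]*400,x['position'][1]*640,.094).round(4)) for x in vision.tip_of('wrist','yoke_grip')])
s=readout.sense();print(s['joint_pos'].round(3),R.from_rotvec(s['ee_rot']).as_matrix().round(3).tolist())
p=d['pixels'];cv2.imwrite('pics/w3.png',cv2.resize(p[60:260,200:440,::-1],None,fx=3,fy=3,interpolation=cv2.INTER_CUBIC))
E
```

```text
t: 6.87
position: [0.543, -0.3481, 0.2473]
ee_rot: [-0.099, 1.569, 0.099]
force: [-0.2, -0.3, 0.1]
opening: 0.0858
[ 0.54124559 -0.3503719   0.11      ] [array([ 0.5278, -0.3279,  0.11  ]), array([ 0.5492, -0.3247,  0.11  ]), array([ 0.533 , -0.3769,  0.11  ]), array([ 0.5552, -0.374 ,  0.11  ])]
[(0.8, array([ 0.6502, -0.4273,  0.094 ])), (0.78, array([ 0.4517, -0.2318,  0.094 ])), (0.67, array([ 0.6875, -0.3265,  0.094 ])), (0.55, array([ 0.5412, -0.3513,  0.094 ]))]
[-0.623  0.22   1.06   0.     1.861 -2.32 ] [[0.0, -0.126, 0.992], [-0.0, 0.992, 0.126], [-1.0, -0.0, 0.0]]
```

View pics/w3.png

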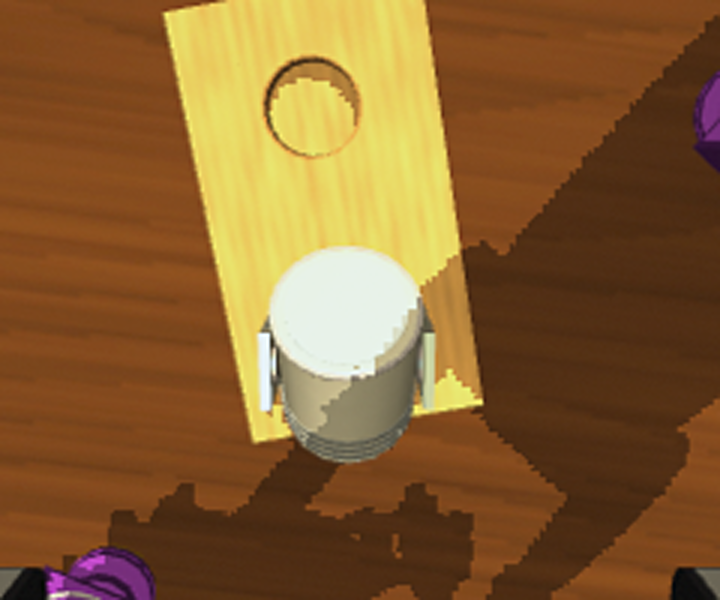

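The view shows the white lamp aligned with the jaws (arms upright at crop cols 258–436), lens away from the hand's mounting side, empty well above it.

```bash
python3 - <<'E'
from h import *
import pickle;d=pickle.load(open('w3.pkl','rb'))
a=onz(d,183.2,315.2,.11);print(a)
s=readout.sense();M=R.from_rotvec(s['ee_rot']).as_matrix()
t=np.r_[(a[:2]+np.array([.5413,-.3509]))/2,.074];print(t,M.T@(t-s['position']))
E
```

```text
[ 0.54068603 -0.35103473  0.11      ]
[ 0.54099302 -0.35096737  0.074     ] [ 0.173495   -0.00256306 -0.00245877]
```

```bash
python3 -m jog '[0.025,-0.0025,-0.0025,0,0,0,1,0.025,0,0,0,0,0,1,0.025,0,0,0,0,0,1,0.025,0,0,0,0,0,1,0.025,0,0,0,0,0,1,0.025,0,0,0,0,0,1,0.014,0,0,0,0,0,1,0.009,0,0,0,0,0,1,0,0,0,0,0,0,1,0,0,0,0,0,0,1]' 50 && python3 -m jog '[0,0,0,0,0,0,0.3,0,0,0,0,0,0,0.3,0,0,0,0,0,0,0.3,0,0,0,0,0,0,0.3,0,0,0,0,0,0,0.3,0,0,0,0,0,0,0.3,0,0,0,0,0,0,0.3,0,0,0,0,0,0,0.3]' 50
```

```text
t: 7.8
position: [0.5412, -0.351, 0.0751]
ee_rot: [-0.102, 1.568, 0.101]
force: [1.2, 0.4, 0.3]
opening: 0.085
t: 8.47
position: [0.5414, -0.3512, 0.075]
ee_rot: [-0.103, 1.567, 0.101]
force: [2.4, -1.9, 2.1]
opening: 0.048
```

```bash
python3 -m jog '[-0.015,0,0,0,0,0,0.3,-0.025,0,0,0,0,0,0.3,-0.03,0,0,0,0,0,0.3,-0.03,0,0,0,0,0,0.3,0,0.017,0.0042,0,0,0,0.3,0,0.035,0.0084,0,0,0,0.3,0,0.035,0.0084,0,0,0,0.3,0,0.035,0.0084,0,0,0,0.3,0,0.035,0.0084,0,0,0,0.3,0,0.035,0.0084,0,0,0,0.3]' && python3 -m jog '[0,0.035,0.0084,0,0,0,0.3,0,0.035,0.0084,0,0,0,0.3,0,0.035,0.0084,0,0,0,0.3,0,0.035,0.0084,0,0,0,0.3,0,0.035,0.0084,0,0,0,0.3,0,0.035,0.0084,0,0,0,0.3,0,0.035,0.0084,0,0,0,0.3,0,0.035,0.0084,0,0,0,0.3,0,0.035,0.0084,0,0,0,0.3,0,0.035,0.0084,0,0,0,0.3]' && python3 -m jog '[0,0.018,0.0042,0.05,0,0,0.3,0,0,0,0.11,0,0,0.3,0,0,0,0.11,0,0,0.3,0,0,0,0.11,0,0,0.3,0,0,0,0.11,0,0,0.3,0,0,0,0.11,0,0,0.3,0,0,0,0.11,0,0,0.3,0,0,0,0.11,0,0,0.3,0,0,0,0.11,0,0,0.3]' && python3 -m jog '[0,0,0,0.11,0,0,0.3,0,0,0,0.11,0,0,0.3,0,0,0,0.11,0,0,0.3,0,0,0,0.11,0,0,0.3,0,0,0,0.11,0,0,0.3,0,0,0,0.11,0,0,0.3,0,0,0,0.11,0,0,0.3,0,0,0,0.06,0,0,0.3,0,0,0,0,0,0,0.3,0,0,0,0,0,0,0.3]'; python3 - <<'E'
from h import *
s=readout.sense();M=R.from_rotvec(s['ee_rot']).as_matrix();print(s['position'],M.round(4).tolist(),np.degrees(np.arctan2(M[1,1],M[0,1])),s['opening'],s['force'],s['joint_pos'].round(2))
d=snap('side','side4.png')
a=cv2.resize(d['pixels'][60:240,260:400,::-1],None,fx=3,fy=3,interpolation=cv2.INTER_CUBIC)
w=snap('wrist');import pickle;pickle.dump(w,open('w4.pkl','wb'))
b=cv2.resize(w['pixels'][:,160:480,::-1],(380,475))
im=np.zeros((540,800,3),np.uint8);im[:540,:420]=a;im[:475,420:]=b;cv2.imwrite('pics/m4.png',im)
E
```

```text
t: 9.3
position: [0.5606, -0.1521, 0.1721]
ee_rot: [-0.101, 1.572, 0.103]
force: [0.3, -0.2, -2.3]
opening: 0.0484
t: 10.13
position: [0.5982, 0.2054, 0.1721]
ee_rot: [-0.103, 1.572, 0.102]
force: [1.6, 0.2, -2.6]
opening: 0.0486
t: 10.88
position: [0.6002, 0.222, 0.1719]
ee_rot: [0.627, 1.481, -0.632]
force: [0.6, 0.6, -2.6]
opening: 0.0483
t: 11.72
position: [0.6005, 0.222, 0.1725]
ee_rot: [1.249, 1.183, -1.253]
force: [-0.2, 0.0, -2.0]
opening: 0.0483
[0.60051876 0.2219868  0.17253454] [[-0.003, 0.9984, -0.0566], [-0.0008, -0.0566, -0.9984], [-1.0, -0.003, 0.001]] -3.2461586658969357 0.04834737198900714 [-0.17249201  0.01346257 -1.98632808] [0.3  0.2  1.22 0.   1.73 0.36]
```

View pics/m4.png

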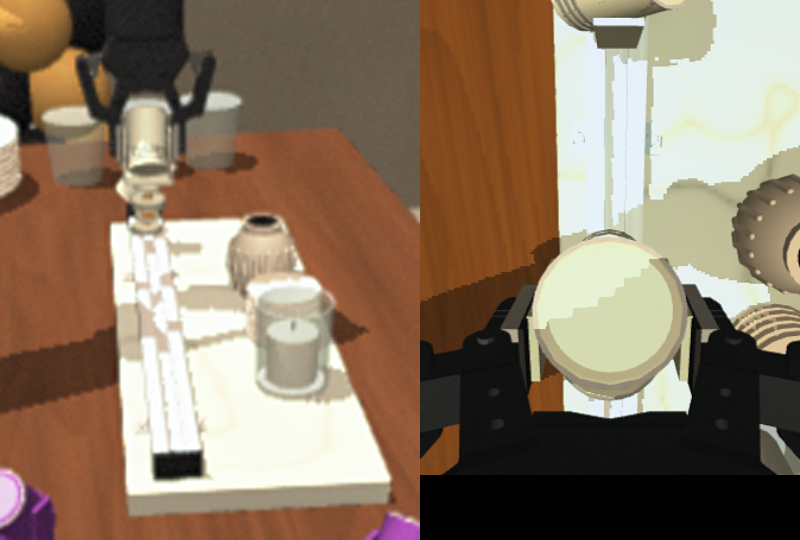

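The side view shows the lamp held above the far part of the track; the wrist view shows its lens pointing along the slot (+y), centred between the fingers, slot below around crop col 612.

```bash
python3 -m jog '[0.01,0.0015,-0.001,0.008,0,0,0.3,0.015,0.0014,-0.0008,0,0,0,0.3,0.015,0,0,0,0,0,0.3,0.008,0,0,0,0,0,0.3,0,0,0,0,0,0,0.3,0,0,0,0,0,0,0.3]'; python3 - <<'E'
from h import *
s=readout.sense();M=R.from_rotvec(s['ee_rot']).as_matrix();print(s['position'],np.degrees(np.arctan2(M[1,1],M[0,1])))
d=snap('wrist');p=d['pixels'].astype(float).mean(2)
# slot edges seen ahead of lamp
for r in (90,110,130,150,170): print(r,p[r,285:350].astype(int).tolist())
E
```

```text
t: 12.32
position: [0.604, 0.2234, 0.1254]
ee_rot: [1.257, 1.178, -1.26]
force: [0.6, -0.7, -1.8]
opening: 0.0485
[0.60404064 0.22338897 0.12539916] -3.829487740619959
90 [236, 236, 236, 236, 239, 240, 239, 240, 239, 239, 239, 240, 240, 239, 239, 240, 239, 239, 239, 239, 239, 240, 238, 207, 188, 198, 197, 194, 195, 198, 196, 193, 205, 238, 240, 240, 239, 240, 239, 239, 239, 239, 240, 239, 239, 234, 232, 240, 239, 239, 239, 239, 239, 239, 240, 239, 239, 240, 239, 239, 240, 239, 239, 240, 240]
110 [240, 240, 240, 240, 239, 240, 239, 240, 239, 239, 240, 240, 240, 240, 239, 240, 240, 240, 239, 240, 239, 240, 240, 222, 185, 200, 200, 197, 196, 198, 197, 212, 242, 240, 240, 239, 240, 240, 239, 240, 240, 240, 239, 240, 239, 230, 233, 241, 240, 239, 240, 240, 240, 240, 239, 240, 240, 240, 239, 240, 240, 239, 240, 241, 235]
130 [240, 239, 240, 239, 239, 239, 240, 240, 239, 240, 240, 240, 240, 240, 240, 240, 240, 240, 240, 240, 240, 240, 240, 231, 186, 203, 202, 199, 198, 200, 199, 196, 205, 232, 241, 240, 240, 240, 240, 240, 240, 240, 240, 240, 238, 231, 237, 240, 240, 240, 240, 239, 240, 240, 240, 240, 240, 240, 240, 240, 240, 240, 240, 241, 228]
150 [234, 234, 234, 234, 234, 237, 241, 240, 240, 240, 240, 240, 240, 240, 240, 240, 240, 240, 240, 240, 240, 240, 241, 237, 185, 203, 203, 201, 200, 200, 199, 208, 238, 240, 240, 240, 240, 240, 240, 240, 240, 240, 240, 240, 238, 225, 237, 240, 240, 240, 240, 240, 240, 240, 240, 240, 240, 239, 240, 240, 240, 240, 241, 239, 202]
170 [236, 236, 236, 236, 236, 236, 239, 240, 240, 240, 240, 240, 240, 240, 240, 240, 240, 240, 240, 240, 239, 240, 241, 238, 198, 202, 204, 202, 200, 200, 199, 198, 196, 213, 242, 240, 240, 240, 240, 240, 239, 240, 240, 240, 238, 228, 241, 240, 240, 240, 240, 240, 240, 240, 240, 240, 240, 240, 240, 240, 240, 240, 241, 228, 160]
```

```bash
python3 -c "
from h import *
import pickle;d=pickle.load(open('w4.pkl','rb'));print(np.round(d['hand_eye'],4).tolist())"; python3 -m jog '[0.008,0,0,0,0,0,0.3,0.008,0,0,0,0,0,0.3,0,0,0,0,0,0,0.3]'; for i in 1; do python3 -m jog '[0.002,0,0,0,0,0,0.3,0.002,0,0,0,0,0,0.3,0.002,0,0,0,0,0,0.3]'; done
```

```text
[[0.0003, 0.261, -0.9653, -0.1438], [1.0, 0.0002, 0.0004, -0.0002], [0.0003, -0.9653, -0.261, -0.0667], [0.0, 0.0, 0.0, 1.0]]
t: 12.62
position: [0.6038, 0.2233, 0.1083]
ee_rot: [1.257, 1.178, -1.26]
force: [-0.6, -0.6, -3.1]
opening: 0.0482
t: 12.87
position: [0.6046, 0.2236, 0.1044]
ee_rot: [1.259, 1.177, -1.258]
force: [-0.9, -0.8, -2.6]
opening: 0.0481
```

```bash
for i in 1; do python3 -m jog '[0.001,0,0,0,0,0,0.3,0.001,0,0,0,0,0,0.3,0,0,0,0,0,0,0.3]'; python3 -m jog '[0.001,0,0,0,0,0,0.3,0.001,0,0,0,0,0,0.3,0,0,0,0,0,0,0.3]'; python3 -m jog '[0.001,0,0,0,0,0,0.3,0.001,0,0,0,0,0,0.3,0,0,0,0,0,0,0.3]'; done
```

```text
t: 13.12
position: [0.6044, 0.2235, 0.1021]
ee_rot: [1.258, 1.177, -1.259]
force: [0.5, 0.2, -2.8]
opening: 0.0484
t: 13.37
position: [0.6044, 0.2235, 0.1001]
ee_rot: [1.258, 1.177, -1.259]
force: [0.2, 0.6, -3.2]
opening: 0.048
t: 13.62
position: [0.6043, 0.2235, 0.098]
ee_rot: [1.258, 1.177, -1.259]
force: [-0.4, 0.4, -2.9]
opening: 0.0482
```

```bash
for i in 1; do python3 -m jog '[0.001,0,0,0,0,0,0.3,0.001,0,0,0,0,0,0.3,0,0,0,0,0,0,0.3]'; python3 -m jog '[0.001,0,0,0,0,0,0.3,0.001,0,0,0,0,0,0.3,0,0,0,0,0,0,0.3]';  done
```

```text
t: 13.87
position: [0.6043, 0.2235, 0.096]
ee_rot: [1.258, 1.177, -1.259]
force: [0.3, 0.8, -3.6]
opening: 0.048
t: 14.12
position: [0.6043, 0.2235, 0.094]
ee_rot: [1.258, 1.177, -1.259]
force: [-0.7, -0.4, -1.2]
opening: 0.0484
```

```bash
python3 -m jog '[0.0005,0,0,0,0,0,0.3,0.0005,0,0,0,0,0,0.3,0,0,0,0,0,0,0.3]'; python3 -m jog '[0.0005,0,0,0,0,0,0.3,0.0005,0,0,0,0,0,0.3,0,0,0,0,0,0,0.3]'
```

```text
t: 14.37
position: [0.6044, 0.2235, 0.0931]
ee_rot: [1.258, 1.177, -1.259]
force: [0.0, 0.2, -2.9]
opening: 0.0482
t: 14.62
position: [0.6044, 0.2235, 0.0921]
ee_rot: [1.258, 1.177, -1.258]
force: [-0.6, 0.2, -3.2]
opening: 0.0485
```

```bash
python3 -m jog '[0.0005,0,0,0,0,0,0.3,0.0005,0,0,0,0,0,0.3,0,0,0,0,0,0,0.3]'; python3 -m jog '[0.0005,0,0,0,0,0,0.3,0.0005,0,0,0,0,0,0.3,0,0,0,0,0,0,0.3]';python3 -m jog '[0.0005,0,0,0,0,0,0.3,0.0005,0,0,0,0,0,0.3,0,0,0,0,0,0,0.3]'
```

```text
t: 14.87
position: [0.6044, 0.2236, 0.0918]
ee_rot: [1.259, 1.177, -1.258]
force: [-1.7, -0.0, 0.4]
opening: 0.0487
t: 15.12
position: [0.6046, 0.2236, 0.0907]
ee_rot: [1.259, 1.177, -1.258]
force: [-1.9, 0.7, 2.2]
opening: 0.0483
t: 15.37
position: [0.6045, 0.2236, 0.0896]
ee_rot: [1.259, 1.177, -1.258]
force: [-1.3, -1.6, 3.0]
opening: 0.0482
```

```bash
python3 -m jog '[0.0005,-0.0003,0,0,0,0,0.3,0.0005,0,0,0,0,0,0.3,0,0,0,0,0,0,0.3]'; python3 -m jog '[0.0004,-0.0002,0,0,0,0,0.3,0.0004,0,0,0,0,0,0.3,0,0,0,0,0,0,0.3,0,0,0,0,0,0,0.3]'; python3 -c "
from h import *
for i in range(4):
  print(readout.sense()['force'].round(2),readout.sense()['moment'].round(3),readout.sense()['position'].round(5));snap('wrist')"
```

```text
t: 15.62
position: [0.6045, 0.2236, 0.0887]
ee_rot: [1.259, 1.176, -1.257]
force: [-1.0, 0.1, 4.9]
opening: 0.0487
t: 15.95
position: [0.6045, 0.2236, 0.0881]
ee_rot: [1.259, 1.176, -1.257]
force: [-0.1, -0.4, 5.9]
opening: 0.0482
[-0.06 -0.44  5.87] [-0.128 -0.036  0.01 ] [0.60447 0.22359 0.08812]
[-1.18  0.61  5.54] [-0.051 -0.053  0.036] [0.60445 0.22361 0.0881 ]
[-0.28 -1.42  4.84] [-0.061 -0.121  0.008] [0.60446 0.2236  0.0881 ]
[-0.63 -0.87  6.03] [-0.09  -0.001  0.007] [0.60448 0.2236  0.08812]
```

```bash
python3 -m jog '[0,0,0,0.08,0,0,0.3,0,0,0,0.08,0,0,0.3,0,0,0,0.08,0,0,0.3,0,0,0,0.08,0,0,0.3,0,0,0,0,0,0,0.3]';python3 -c "
from h import *
s=readout.sense();M=R.from_rotvec(s['ee_rot']).as_matrix();print(s['force'].round(2),s['moment'].round(3),s['position'].round(5),np.degrees(np.arctan2(M[1,1],M[0,1])),M[2].round(4))"
```

```text
t: 16.57
position: [0.6044, 0.2237, 0.0881]
ee_rot: [1.493, 0.998, -1.49]
force: [0.1, -0.1, 5.5]
opening: 0.0481
[ 0.13 -0.05  5.46] [-0.014  0.003 -0.056] [0.60444 0.2237  0.08812] -22.417925523871816 [-1.      0.0013 -0.0011]
```

```bash
python3 -m jog '[0,0,0,0.09,0,0,0.3,0,0,0,0.09,0,0,0.3,0,0,0,0.09,0,0,0.3,0,0,0,0.09,0,0,0.3,0,0,0,0.09,0,0,0.3,0,0,0,0.09,0,0,0.3,0,0,0,0.09,0,0,0.3]';python3 -m jog '[0,0,0,0.09,0,0,0.3,0,0,0,0.09,0,0,0.3,0,0,0,0.09,0,0,0.3,0,0,0,0.09,0,0,0.3,0,0,0,0.09,0,0,0.3,0,0,0,0.09,0,0,0.3,0,0,0,0.07,0,0,0.3,0,0,0,0,0,0,0.3,0,0,0,0,0,0,0.3]';python3 -c "
from h import *
s=readout.sense();M=R.from_rotvec(s['ee_rot']).as_matrix();print(s['force'].round(2),s['moment'].round(3),s['position'].round(5),np.degrees(np.arctan2(M[1,1],M[0,1])),M[2].round(4))"
```

```text
t: 17.15
position: [0.6043, 0.2238, 0.0881]
ee_rot: [1.912, 0.539, -1.91]
force: [-0.2, 0.8, 6.0]
opening: 0.0485
t: 17.9
position: [0.6041, 0.2239, 0.088]
ee_rot: [-2.193, 0.061, 2.192]
force: [-0.4, 1.1, 5.5]
opening: 0.0483
[-0.43  1.11  5.53] [ 0.066  0.179 -0.059] [0.60412 0.2239  0.08802] -93.23336359334293 [-1.e+00 -8.e-04 -8.e-04]
```

```bash
python3 -m jog '[-0.0004,0,0,0.008,0,0,0.3,-0.0005,0,0,0,0,0,0.3,-0.0005,0,0,0,0,0,0.3,0,0,0,0,0,0,0.3]';python3 -m jog '[-0.0003,0,0,0,0,0,0.3,-0.0002,0,0,0,0,0,0.3,0,0,0,0,0,0,0.3]'; python3 -c "
from h import *
s=readout.sense();M=R.from_rotvec(s['ee_rot']).as_matrix();print(s['force'].round(2),s['moment'].round(3),s['position'].round(5),np.degrees(np.arctan2(M[1,1],M[0,1])))"
```

```text
t: 18.23
position: [0.6041, 0.2239, 0.089]
ee_rot: [-2.189, 0.069, 2.188]
force: [0.2, 1.4, 4.1]
opening: 0.0481
t: 18.48
position: [0.6041, 0.2239, 0.0891]
ee_rot: [-2.189, 0.069, 2.188]
force: [1.7, 3.0, 2.3]
opening: 0.0482
[1.71 3.04 2.25] [ 0.629 -0.324  0.029] [0.60405 0.22387 0.08906] -93.6667019806118
```

```bash
python3 -m jog '[0,0,0,0,0,0,0.7,0,0,0,0,0,0,0.8,0,0,0,0,0,0,1,0,0,0,0,0,0,1,0,0,0,0,0,0,1,0,0,0,0,0,0,1]' && python3 -m jog '[-0.01,0,0,0,0,0,1,-0.02,0,0,0,0,0,1,-0.03,0,0,0,0,0,1,-0.03,0,0,0,0,0,1,-0.03,0,0,0,0,0,1,-0.03,0,0,0,0,0,1,-0.01,0,0,0,0,0,1,0,0,0,0,0,0,1,0,0,0,0,0,0,1]'; python3 - <<'E'
from h import *
import pickle
w=snap('wrist');pickle.dump(w,open('w5.pkl','wb'));D=snap('side');S=snap('scene')
z=lambda p,k:cv2.resize(p[:,:,::-1],None,fx=k,fy=k,interpolation=cv2.INTER_CUBIC)
a=z(w['pixels'][:,120:520],1.0);b=z(D['pixels'][90:240,260:400],2);c=z(S['pixels'][160:280,290:530],3)
im=np.zeros((600,800,3),np.uint8)
b=z(D['pixels'][90:195,270:400],3)[:,:390];im[:240,:260]=cv2.resize(a[:,:],(400,400))[0:240,:260]
im[:]=0;im[:240,:480]=z(S['pixels'][170:250,330:490],3);im[:210,484:744]=z(D['pixels'][90:195,270:400],2)
im[244:594,:800]=z(w['pixels'][50:225,120:520],2)
cv2.imwrite('pics/m5.png',im)
for n,d in(('wrist',w),('side',D),('scene',S)):
  for q,h in(('spotlight',.036),('yoke_grip',.108),('vase',.025)):
    print(n,q,[(round(x['confidence'],2),onz(d,x['position'][0]*400,x['position'][1]*640,h).round(4)) for x in vision.tip_of(n,q)])
print(readout.sense()['t'],readout.sense()['position'])
E
```

```text
t: 18.98
position: [0.6038, 0.2234, 0.0892]
ee_rot: [-2.188, 0.071, 2.189]
force: [-0.6, -0.6, -0.1]
opening: 0.0853
t: 19.73
position: [0.6041, 0.2236, 0.2496]
ee_rot: [-2.19, 0.07, 2.188]
force: [-0.7, -0.4, -1.1]
opening: 0.0855
wrist spotlight [(0.7, array([0.6027, 0.2249, 0.036 ]))]
wrist yoke_grip [(0.94, array([0.6042, 0.2235, 0.108 ])), (0.3, array([0.7095, 0.1367, 0.108 ]))]
wrist vase [(0.71, array([0.7204, 0.2146, 0.025 ]))]
side spotlight [(0.84, array([0.6105, 0.246 , 0.036 ])), (0.74, array([ 0.6585, -0.4572,  0.036 ])), (0.72, array([ 0.4609, -0.2645,  0.036 ])), (0.6, array([ 0.6865, -0.3512,  0.036 ])), (0.53, array([0.7131, 0.185 , 0.036 ]))]
side yoke_grip [(0.76, array([ 0.455 , -0.2762,  0.108 ])), (0.69, array([ 0.6584, -0.4633,  0.108 ])), (0.67, array([ 0.6853, -0.3686,  0.108 ])), (0.63, array([0.5992, 0.2377, 0.108 ]))]
side vase [(0.79, array([0.7237, 0.198 , 0.025 ]))]
scene spotlight [(0.91, array([ 0.7515, -0.3163,  0.036 ])), (0.72, array([0.6111, 0.2284, 0.036 ])), (0.72, array([ 0.5103, -0.2136,  0.036 ])), (0.65, array([ 0.6985, -0.4295,  0.036 ]))]
scene yoke_grip [(0.76, array([ 0.7351, -0.3157,  0.108 ])), (0.75, array([0.6158, 0.2216, 0.108 ])), (0.63, array([ 0.5075, -0.2143,  0.108 ])), (0.61, array([ 0.7152, -0.4292,  0.108 ]))]
scene vase [(0.9, array([0.7115, 0.2158, 0.025 ]))]
20.3333 [0.60391062 0.22355006 0.2492869 ]
```

View pics/m5.png

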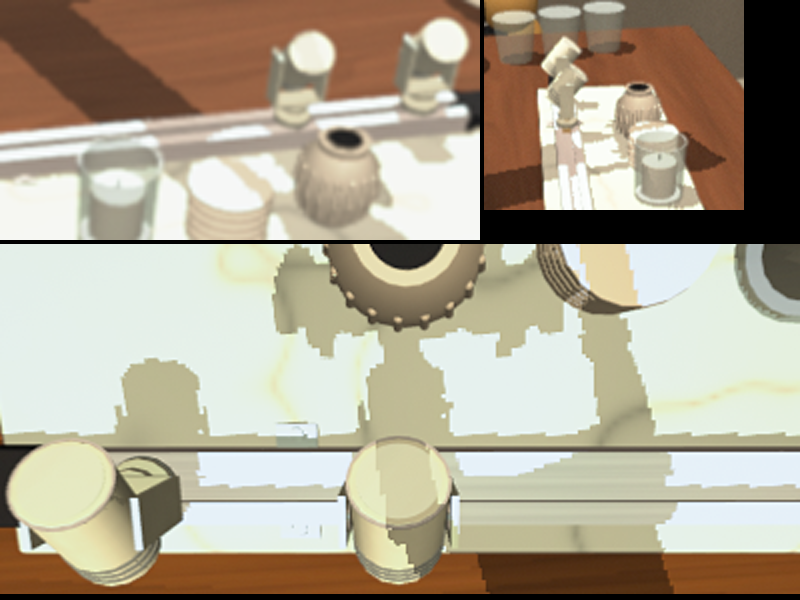

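Scene and wrist views show the lamp standing in the track opposite the vase (lamp at crop col 398, vase about 406), shining square to the track like its neighbour; the shown things are where they were. One numeric check of the alignment follows.

```bash
python3 - <<'E'
from h import *
import pickle
u=np.array([.0646,.9979]);L=np.array([.6039,.2236])
for f,(r0,r1,c0,c1) in (('w1.pkl',(95,145,360,415)),('w5.pkl',(0,75,285,360))):
    d=pickle.load(open(f,'rb'));g=d['pixels'].max(2)[r0:r1,c0:c1]
    n,l,st,ce=cv2.connectedComponentsWithStats((g<75).astype(np.uint8));i=1+st[1:,4].argmax()
    c,r=ce[i]+[c0,r0];p=onz(d,r,c,.107)[:2];print(f,st[i],r,c,p,(p-L)@u)
    # hough belly circle
    m=cv2.HoughCircles(cv2.GaussianBlur(d['pixels'].mean(2).astype(np.uint8),(5,5),1),cv2.HOUGH_GRADIENT,1,40,param1=100,param2=25,minRadius=28,maxRadius=50)
    if m is not None:
        for x,y,rr in m[0][:6]: q=onz(d,y,x,.065)[:2];print('  circle',x,y,rr,q.round(4),((q-L)@u).round(4))
d=pickle.load(open('w5.pkl','rb'));q=onz(d,50+(510-244)/2,120+398/2,.116)[:2];print('lamp',q,(q-L)@u)
E
```

```text
w1.pkl [ 12  12  29  30 688] 121.3953488372093 386.0610465116279 [0.71791389 0.21419165] -0.0020232939013391034
  circle 378.5 206.5 29.3 [0.7221 0.1091] -0.1066
  circle 379.5 119.5 32.4 [0.7182 0.2145] -0.0017
  circle 368.5 288.5 29.4 [ 0.7142 -0.0046] -0.2206
w5.pkl [  18   19   40   44 1366] 40.25256222547584 322.5783308931186 [0.71804955 0.21453919] -0.0016677206907667781
  circle 322.5 38.5 28.8 [0.7266 0.2137] -0.002
  circle 529.5 55.5 37.1 [0.7007 0.0295] -0.1874
  circle 318.5 178.5 33.5 [0.6007 0.2254] 0.0016
  circle 435.5 46.5 33.7 [0.7136 0.1137] -0.1026
lamp [0.60751774 0.22445738] 0.001089280952559347
```

```bash
python3 -c "
from bench import job,readout
print(readout.sense()['t']);print(job.job_done())"
```

```text
20.3333
the job is handed in; nothing more can be done
None
```

The spotlight is locked in the track opposite the fluted vase, and the job is handed in at 20.3 s of the 72 s allowed. I lifted it from the pack, lowered its foot lengthwise into the slot and pressed the disc down about 4.4 mm (around 8.4 N). I then turned it a quarter turn clockwise, let it spring up and released it.

**Checks that held:**
- The lamp sprang up until its foot met the lips at a gripper height of 0.089 m, matching the height expected when locked. I saw no force reading above about 10 N while working in the track.
- It points square to the track: the gripper's measured heading is within about 0.2° of the track's direction in the wrist images.
- The vase is where it stood (within about 0.4 mm between views), and the other things on show look unmoved.
- The gripper is open and clear above the lamp.

**Checks that disagreed:**
- The lamp stands about 2 mm off the vase's centre along the track. The individual estimates ranged from 1.4 to 3.5 mm, and I left it there rather than slide it.
- Height and position estimates from the scene and side cameras scattered by several millimetres up to about 2 cm, so I relied on the wrist camera and on contact. Contact put the track top at about 47 mm.

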